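# Release the child-safety hook and open the kit cupboard

### The job

The small wooden kit cupboard is held ajar by its child-safety hook. Reach down into the gap behind the top of the door, press the sprung white hook down just until it clears its hidden catch, and with it held down draw the door past the catch; then swing the door wide open (about 75 degrees) and leave it standing still, with the hook sprung back up. Be gentle: the plastic hook breaks if it is pressed with more than about 15 N or yanked hard against the catch; leave everything else where it is.

Things in the scene. Friction and masses are not known exactly. Their poses are not given: they have to be found in the camera images.
- cupboard: plywood cupboard fixed to the table, 170 (x) by 260 (y) by 200 mm high, 12 mm walls; its front faces its own -x, towards the robot. Origin: centre of its underside, so the front is 85 mm along its -x. A bowl and a kit box stand on the rear half of its top
- hinge (a point): point on the door's vertical hinge line, at the height of the cupboard's top (200 mm); in the cupboard's frame x -85, y +125 mm
- door (a joint): opening angle (rad) of the door; 0 = shut, back face in the cupboard's front plane. Seen from above it opens clockwise, its free (right, -y) end coming out towards the robot. At the start it is loose and ajar, at 0.22 to 0.26; the hook stops it at about 0.27 until freed. Range to 1.9; friction (0.1 N m) holds it where it is left
- door_edge (a point): upper corner of the door's back face at its free end, 250 mm from the hinge line. The panel is plywood 14 mm thick, its top edge level with the cupboard's top; the plane of its back face passes through the hinge line. x points from the door into the cupboard at right angles to the panel
- hook: white plastic hook sliding straight up and down on the door's back. Origin: centre of the top of its thumb tab, a level 30 x 30 mm square, at rest 15 mm below the door's top edge (185 mm above the table), 19 mm behind the door's back face, 200 mm from the hinge line, in the 43 to 53 mm gap between door and cupboard. x points away from the door, z up. Spring: 3 N, +0.2 N per mm
- catch (a point): nominal place of the catch, hidden under the cupboard's top: a fixed lip behind which the hook's barb rises. The barb clears the lip when the tab is pressed down 5 to 20 mm, different each time and unseen; about 1.5 mm deeper the hook meets a rubber stop, felt as a rise of 5 N or more per mm. With the door past 0.36 rad the barb is out and the hook may be let up
- crawler: tracked model vehicle, 120 x 90 x 58 mm, on the table to the left of the door's swing; a bystander. Origin under its centre
- dispenser: wooden tape dispenser, 130 x 58 x 82 mm, on the table to the right of the door; a bystander. Origin under its centre
- bowl: white upturned bowl, 108 mm across, 52 mm high, on the cupboard's top; a bystander. Origin under its centre
- kit_box: cardboard box 70 x 100 x 35 mm on the cupboard's top; a bystander. Origin under its centre
- parts_box: clear open box 110 x 150 x 50 mm on the table at the side; a bystander. Origin under its centre
- carton: white paper carton 70 x 200 x 70 mm on the table at the side; a bystander. Origin under its centre
- glue: yellow bottle 40 mm across, 100 mm high, on the table; a bystander. Origin under its centre

How it is judged:
On the way, in this order (a step that is already met when the one before it is completed fails the run):
1. the hook is pressed down by at least 4.5 mm while the door is still held by the catch (z of hook in the frame of cupboard below 0.1805 m and value of joint door below 0.32 rad), for 0.1 s.
2. the door is drawn past the catch (value of joint door above 0.36 rad), for 0.1 s.
At the end, for the whole second after the job is handed in: the door stands open by at least 1.15 rad (66 degrees) and still (under 0.05 rad/s), and the hook has sprung back up to within 3 mm of its rest height (value of joint door above 1.15 rad and velocity of joint door between -0.05 and 0.05 rad/s and z of hook in the frame of cupboard above 0.182 m); the robot touches nothing.
It fails at once if the hook is pressed by the fingers with more than 17 N (contact force between hook and the fingers above 17 N).
It fails at once if the hook is overloaded, as when it is yanked hard against the catch (its contact forces add up to more than 36 N) (contact force between hook and anything else above 36 N).
It fails at once if a bystander is moved by more than 30 mm (distance of any of crawler, dispenser, bowl, kit_box, parts_box, carton, glue from where it was at the start of the episode above 0.03 m).
It also fails if it takes over 69 s, if anything falls off the work surface, if the arm or the gripper's body presses on something with over 40 N, if the wrist force passes 120 N, or if a joint passes its speed limit or range.

### The arm

A 6-joint arm with a two-finger parallel gripper is mounted at the origin on the work surface. World frame = base frame: x ahead of the robot, y to its left, z up, the work surface at z = 0. Lengths are in m, angles in rad, forces in N, time in s.
With the tool pointing down it reaches from about 0.35 to 0.775 m from the base axis. Payload 5.5 kg.
Tool frame: the origin (TCP) lies at the very end of the fingers, on their centre line; the grasp point (between the pads) lies 19 mm behind it (grip_point_offset is the distance from the TCP to the grasp point, in m); z points along the fingers, y is the direction in which the jaws open and shut (so a half turn about z gives the same grasp; the last joint's range is limited). The gripper opens to 85 mm and grips with 20 to 120 N. Pads are 22 mm wide; open, the fingers measure 114 mm over their backs; the gripper's body (76 mm by 85 mm) begins 54 mm behind the grasp point. The pads swing forward as they close: fully open they stand 13 mm farther back than shut.
Start: joints at [-1.465, 0.313, 0.046, 1.304, 0, 1.431], TCP at [0.14, -0.558, 0.231] pointing down, gripper open.
Joint ranges: [-2.76, 2.76], [-0.86, 1.69], [-1.03, 1.26], [-2.2, 2.34], [-1.47, 1.5], [-3.14, 3.14]. Speed limits (rad/s): [2.57, 2.57, 3.14, 3.14, 3.14, 3.14].

### API

Orientations are given as a unit quaternion [w, x, y, z].
In Python, from workcell import * gives the robot as it stands.
- The arm moves only by the shell command python3 -m crank 'ROWS' [OPENING] [FORCE]. ROWS is a JSON object of lists of equal length, an entry for each row: "travel": the shift along the tool's x, y, z in units of 40 mm (1.0 is 40 mm), a list of three; "turn": the turn about the tool's z in rad. In form: {"travel": [[x, y, z], ...], "turn": [turn, ...]}. A call has 1 to 5 rows; each row is the pose to reach, as a shift and turn from the pose commanded when the call began, along the tool's axes at that moment; what a row does not reach only later rows make up. A row lasts 1/12 s, in which the tool goes at most 41.7 mm and 7.16 degrees, less where a joint would pass 70% of its speed; a pose out of reach is approached as far as the arm can. A call with a gripper value outside its range is refused whole. OPENING is the finger opening in mm, from 0 to 85.4, set as the call begins (- or left out, the last holds). The fingers move at their own pace and stop on an object; FORCE is the grip in N (left out, the last holds). Time passes only in rows, so rows that repeat a pose let the fingers close. It gives the time, the measured TCP pose, the force and the opening at its end, in the units of the state.
- get_state(): the state, without advancing time (a new reading comes with each control period).
- read_camera(name): name is "scene" or "top"; returns a dict with "image" (384x512x3 uint8, red, green, blue), "K" (3x3 intrinsics, pixels), "R" (3x3) and "t" (3): a world point X has camera coordinates R X + t. Camera axes: x right, y down, z forward; pixel columns grow to the right and rows downward; lengths in m; the calibration is good to about 2 mm. A picture is of the moment at which its call begins. There is no depth.
- hand_in(): hands the job in, once; it reports no verdict.
The state is a dict: "clock": time; "joint_pos": joint angles; "qvel": joint speeds; "tau": joint torques, N m; "tcp_pos": TCP position; "orientation": TCP orientation; "wrist_force": force on the tool from outside, world axes, zero at the start; "ft_torque": the same for the moment, N m; "finger_gap": finger opening in m.
Only numpy, scipy, OpenCV 4.12 (cv2) and the standard library are available. Lean on these libraries where they do the work, as an engineer would, in place of code of your own. Each camera call takes 0.05 s, during which the arm holds its last target. There are 200 camera calls.

## Working session

There is one attempt and no reset: what is moved stays moved. The work goes in short steps, Python scripts to look and compute and a shell command to move; the robot and the scene stay as the last step left them, time stands still between calls to the robot, and variables do not carry over. Pictures are saved under pics/ and viewed, about 8 in all and at most 12, crops included, and the job is handed in when it is done.

```bash
mkdir -p pics; ls; python3 - <<'E'
from workcell import *
import cv2
s=get_state()
for k in s: print(k,s[k])
for n in("scene","top"):
    c=read_camera(n); cv2.imwrite(f"pics/{n}0.png",c["image"][:,:,::-1]); print(n,c["K"].tolist(),c["R"].tolist(),c["t"].tolist())
E
```

```text
pics
clock 0.0
joint_pos [-1.46460385e+00  3.13981023e-01  4.49762881e-02  1.30356100e+00
  1.10967037e-05  1.43121215e+00]
qvel [ 9.95636386e-04  1.17876796e-03 -1.51735008e-03 -3.26510761e-04
 -8.65069347e-04  8.44138094e-05]
tau [ 7.50250947e-04 -4.80623889e+01  2.98534960e+01  1.92341645e-02
 -2.21747096e-04 -7.65919914e-07]
tcp_pos [ 0.13985287 -0.55722292  0.23041877]
orientation [-8.84486726e-04  9.92458339e-01  1.22579208e-01  2.03177522e-05]
wrist_force [-0.10281284 -0.83826191  0.43358396]
ft_torque [ 0.00180234 -0.00649267  0.0212588 ]
finger_gap 0.0855673219188615
scene [[420.7612114991843, 0.0, 253.0377178662795], [0.0, 420.7612114991843, 196.81900790736458], [0.0, 0.0, 1.0]] [[0.5103582035545491, 0.8599049639723013, -0.009897322888956474], [0.5867802106001246, -0.3566246466238296, -0.7269854509331679], [-0.6286680272708691, 0.3652154355393862, -0.6865815298499736]] [-0.2892919913823976, -0.2431504977045815, 1.573916524091824]
top [[413.0910468854518, 0.0, 257.09638062750486], [0.0, 413.0910468854518, 186.30701353049685], [0.0, 0.0, 1.0]] [[0.002655097774727861, -0.9999109537001112, -0.013078039850860456], [-0.9975564978084089, -0.0017353571276189634, -0.06984283940291994], [0.06981392508682693, 0.01323152319930254, -0.9974722766361968]] [-0.005235163415891838, 0.5687317978174025, 1.5371238427018]
```

View pics/scene0.png

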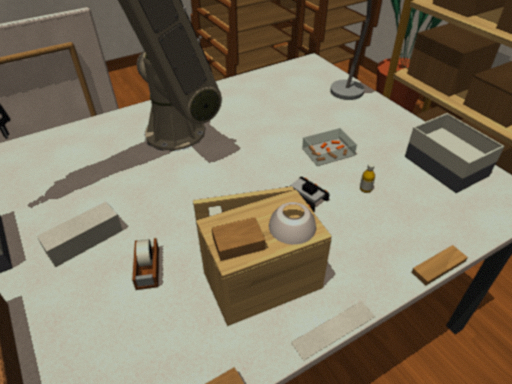

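View pics/top0.png

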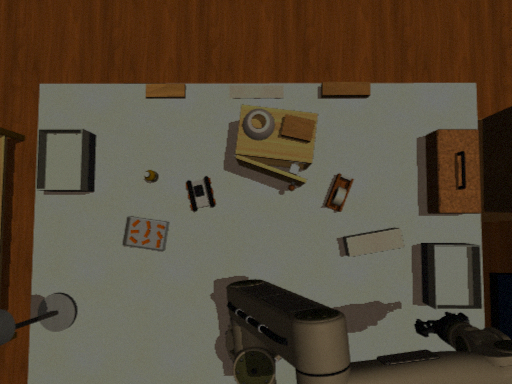

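The top view shows the cupboard near (277,137), the door running from the hinge at about (238,155) to (303,183), and the white hook tab near (295,168). I'll zoom in on this area.

```bash
python3 - <<'E'
import cv2
a=cv2.imread("pics/top0.png")[95:215,180:360]; b=cv2.imread("pics/scene0.png")[170:260,180:330]
cv2.imwrite("pics/z1.png",cv2.resize(a,None,fx=4.4,fy=4.4,interpolation=cv2.INTER_CUBIC))
cv2.imwrite("pics/z2.png",cv2.resize(b,None,fx=5,fy=5,interpolation=cv2.INTER_CUBIC))
E
```

```text
(no output)
```

View pics/z1.png

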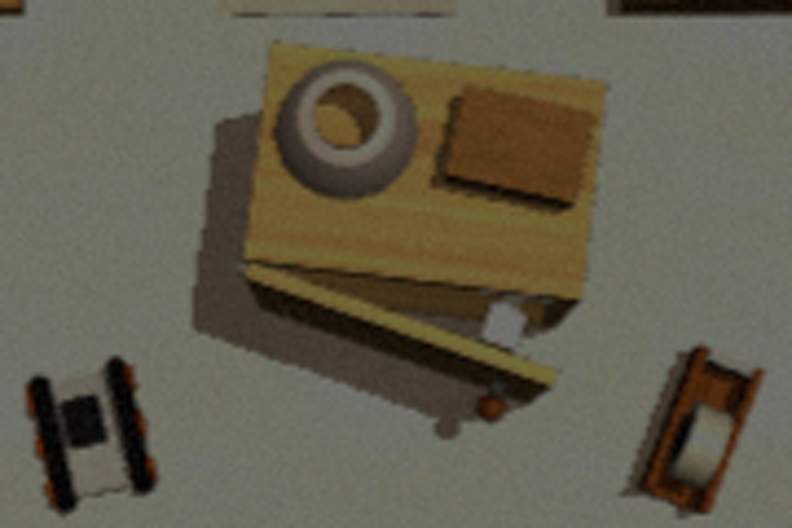

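View pics/z2.png

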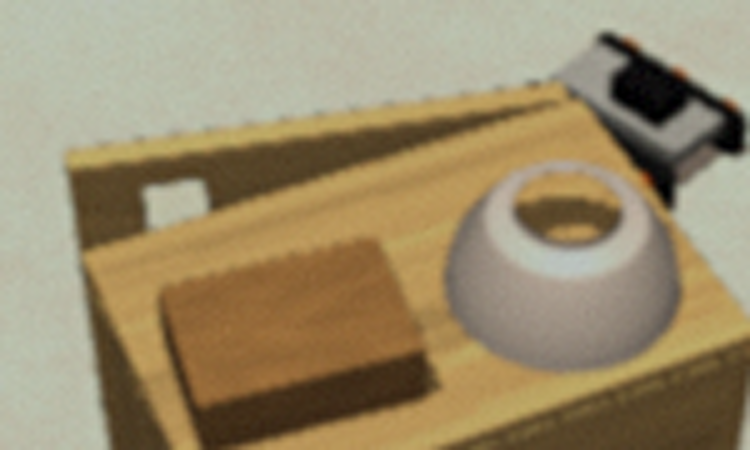

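Crop z1 (4.4x, offset 180,95) shows the cupboard top corners at about (272,42), (607,82), (578,300) and (245,264). The door's back top corner is near (555,373) and the white tab is centred at (504,323). I'll cast rays from these pixels.

```bash
cat >h.py <<'E'
from workcell import *
import numpy as np, cv2
def ray(c,u,v,z):
    d=c["R"].T@np.linalg.solve(c["K"],[u,v,1]); o=-c["R"].T@c["t"]
    return (o+d*(z-o[2])/d[2])[:2]
def fit(P,W): # rigid 2D
    pm,wm=P.mean(0),W.mean(0); U,S,V=np.linalg.svd((P-pm).T@(W-wm)); R=V.T@np.diag([1,np.linalg.det(V.T@U.T)])@U.T
    return R,wm-R@pm
E
python3 - <<'E'
from h import *
c=read_camera("top"); s=read_camera("scene")
g=lambda x,y,z: ray(c,180+(x+.5)/4.4-.5,95+(y+.5)/4.4-.5,z)
W=np.array([g(272,42,.2),g(607,82,.2),g(578,300,.2),g(245,264,.2)])
P=np.array([[.085,.13],[.085,-.13],[-.085,-.13],[-.085,.13]])
R,t=fit(P,W); print("cup",t,np.arctan2(R[1,0],R[0,0]),"res mm",((P@R.T+t-W)*1e3).round(1).tolist())
h=R@[-.085,.125]+t; e=g(555,373,.2); d=e-h; dl=R.T@d
print("hinge",h,"edge",e,np.hypot(*d),"door",np.arctan2(-dl[0],-dl[1]))
# white tab centroid
def tab(c,box,z):
    x0,x1,y0,y1=box; im=c["image"][y0:y1,x0:x1]; hsv=cv2.cvtColor(im,cv2.COLOR_RGB2HSV)
    m=((hsv[...,1]<60)&(hsv[...,2]>.8*hsv[...,2].max())).astype('uint8')
    n,l,st,ce=cv2.connectedComponentsWithStats(m); 
    for i in range(1,n):
        if st[i,4]>15: print(st[i],ce[i]+[x0,y0],ray(c,*(ce[i]+[x0,y0]),z))
tab(c,(286,303,162,175),.185); 
print("hand",g(504,323,.185)); print("scene tab top-left..", ray(s,180+146/5,170+185/5,.185),ray(s,180+207/5,170+180/5,.185))
ph=np.arctan2(d[1],d[0]); u=d/np.hypot(*d); n=np.array([-u[1],u[0]]); 
for nn in(n,): print("u",u,"n",nn,"tabpred",h+.2*u+.019*nn, "hookin door frame",(g(504,323,.185)-h)@u,(g(504,323,.185)-h)@nn)
st=get_state(); print(st["tcp_pos"],st["orientation"])
E
```

```text
cup [ 0.73379397 -0.0702868 ] -0.11797631631645493 res mm [[-0.9, 1.5], [-0.2, -0.0], [-1.1, -3.3], [2.2, 1.8]]
hinge [0.66409767 0.06384904] edge [ 0.57952172 -0.16837508] 0.24714597980063616 door 0.23129210992010021
[ 4  2 13 11 85] [295.23529412 169.47058824] [ 0.61434905 -0.13470967]
hand [ 0.6192569  -0.13110042]
scene tab top-left.. [ 0.59994477 -0.14089301] [ 0.61222513 -0.11402911]
u [-0.3422105  -0.93962332] n [ 0.93962332 -0.3422105 ] tabpred [ 0.61350841 -0.13057762] hookin door frame 0.1985240416442687 0.024580315704959443
[ 0.13986856 -0.55740948  0.23074102] [-5.64302268e-04  9.92457811e-01  1.22585376e-01  1.10574152e-05]
```

Ray casting gives: hinge (0.664, 0.064), cupboard yaw −0.118, door at about 0.25, tab centre at about (0.617, −0.131). Tool x across the gap needs a turn of about −2.52 rad, the branch that keeps joint 6 in range. First I'll raise the arm, shut the fingers and turn.

```bash
cat >>h.py <<'E'
def need(x,y,z,head=None):
    s=get_state(); from scipy.spatial.transform import Rotation as Ro
    w=s["orientation"]; M=Ro.from_quat([w[1],w[2],w[3],w[0]]).as_matrix(); hd=np.arctan2(M[1,0],M[0,0])
    print("tcp",s["tcp_pos"].round(4),"head",hd.round(3),"F",s["wrist_force"].round(2),"units",(M.T@(np.array([x,y,z])-s["tcp_pos"])/.04).round(3),"turn",None if head is None else round((hd-head+np.pi)%(2*np.pi)-np.pi,3),"q",s["joint_pos"].round(2),"t",s["clock"])
E
python3 -m crank '{"travel":[[0,0,-0.6],[0,0,-1.2],[0,0,-1.8],[0,0,-2.4],[0,0,-2.5]],"turn":[-0.12,-0.24,-0.36,-0.48,-0.6]}' 0 20
python3 -m crank '{"travel":[[0,0,0],[0,0,0],[0,0,0],[0,0,0],[0,0,0]],"turn":[-0.12,-0.24,-0.36,-0.48,-0.6]}'
python3 -m crank '{"travel":[[0,0,0],[0,0,0],[0,0,0],[0,0,0],[0,0,0]],"turn":[-0.12,-0.24,-0.36,-0.48,-0.6]}'
python3 -m crank '{"travel":[[0,0,0],[0,0,0],[0,0,0],[0,0,0],[0,0,0]],"turn":[-0.12,-0.24,-0.36,-0.48,-0.6]}'
python3 -m crank '{"travel":[[0,0,0],[0,0,0]],"turn":[-0.12,-0.12]}'
python3 -c "
from h import *
need(.617,-.131,.33,2.768)"
```

```text
clock: 0.62
tcp_pos: [0.14, -0.5588, 0.3356]
orientation: [0.003, 0.911, 0.413, -0.001]
wrist_force: [0.4, 1.1, 0.1]
finger_gap: 0.0253
clock: 1.03
tcp_pos: [0.1399, -0.5577, 0.3311]
orientation: [-0.0, 0.748, 0.664, 0.0]
wrist_force: [0.8, -1.0, -0.2]
finger_gap: -0.0002
clock: 1.45
tcp_pos: [0.1399, -0.5576, 0.3311]
orientation: [-0.0, 0.518, 0.855, 0.0]
wrist_force: [-0.3, -0.2, -0.3]
finger_gap: 0.0004
clock: 1.87
tcp_pos: [0.1399, -0.5576, 0.3311]
orientation: [-0.0, 0.242, 0.97, 0.0]
wrist_force: [-0.4, 0.0, -0.6]
finger_gap: -0.0002
clock: 2.03
tcp_pos: [0.1399, -0.5577, 0.3311]
orientation: [-0.0, 0.185, 0.983, 0.0]
wrist_force: [-0.5, -0.6, -0.6]
finger_gap: 0.0001
tcp [ 0.1399 -0.5577  0.3311] head 2.769 F [-0.54 -0.59 -0.64] units [-7.223 14.279  0.03 ] turn 0.001 q [-1.46  0.31  0.29  1.55 -0.   -1.09] t 2.0333
```

```bash
for i in 1; do
python3 -m crank '{"travel":[[-0.36,0.71,0],[-0.72,1.42,0],[-1.08,2.13,0],[-1.44,2.84,0],[-1.8,3.55,0]],"turn":[0,0,0,0,0]}'
python3 -m crank '{"travel":[[-0.36,0.71,0],[-0.72,1.42,0],[-1.08,2.13,0],[-1.44,2.84,0],[-1.8,3.55,0]],"turn":[0,0,0,0,0]}'
python3 -m crank '{"travel":[[-0.36,0.71,0],[-0.72,1.42,0],[-1.08,2.13,0],[-1.44,2.84,0],[-1.8,3.55,0]],"turn":[0,0,0,0,0]}'
python3 -m crank '{"travel":[[-0.36,0.71,0],[-0.72,1.42,0],[-1.08,2.13,0],[-1.44,2.84,0],[-1.8,3.55,0]],"turn":[0,0,0,0,0]}'
python3 -m crank '{"travel":[[0,0.08,0],[0,0.08,0],[0,0.08,0]],"turn":[0,0,0]}'; done >/dev/null
python3 -c "
from h import *
need(.617,-.131,.23,2.768)"
```

```text
tcp [ 0.6172 -0.132   0.3309] head 2.765 F [ 0.25 -0.31 -0.28] units [0.011 0.024 2.522] turn -0.003 q [-0.34  0.44  0.47  1.6  -0.    0.04] t 3.95
```

```bash
python3 -m crank '{"travel":[[0,0,0.7],[0,0,1.4],[0,0,2.1],[0,0,2.8],[0,0,2.8]],"turn":[0,0,0,0,0]}'
python3 - <<'E'
from h import *
need(.617,-.131,.185,2.768)
a=read_camera("top")["image"][120:200,230:330,::-1]; b=read_camera("scene")["image"][150:260,180:330,::-1]
a=cv2.resize(a,(500,400),interpolation=cv2.INTER_CUBIC); b=cv2.resize(b,(545,400),interpolation=cv2.INTER_CUBIC)
cv2.imwrite("pics/n1.png",cv2.resize(np.hstack([a,b]),(800,306)))
E
```

```text
clock: 4.37
tcp_pos: [0.613, -0.1324, 0.2134]
orientation: [-0.005, 0.188, 0.982, 0.001]
wrist_force: [-1.2, -0.3, -1.5]
finger_gap: 0.0003
tcp [ 0.613  -0.1324  0.2134] head 2.762 F [-1.23 -0.28 -1.45] units [-0.086  0.07   0.71 ] turn -0.006 q [-0.34  0.43  0.17  1.32 -0.    0.04] t 4.3667
```

View pics/n1.png

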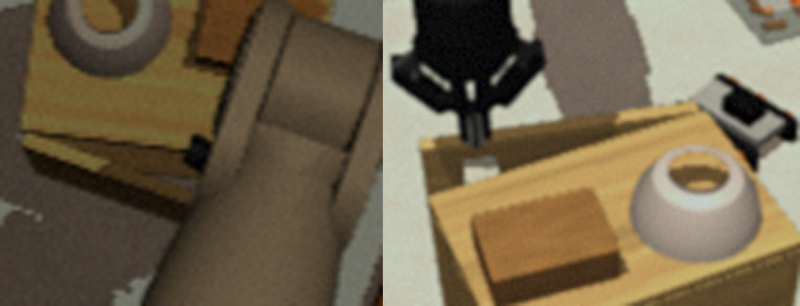

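The scene crop shows the shut fingers at (476,147) directly over the white tab at (482,168), and free of the door and cupboard. I'll descend to just above the tab and then press in small steps.

```bash
python3 -m crank '{"travel":[[0,0,0],[0,0,0],[0,0,0.2],[0,0,0.4],[0,0,0.4]],"turn":[0,0,0,0,0]}'
python3 -m crank '{"travel":[[0,0,0.1],[0,0,0.1],[0,0,0.1],[0,0,0.1]],"turn":[0,0,0,0]}'
python3 -m crank '{"travel":[[0,0,0.05],[0,0,0.05],[0,0,0.05],[0,0,0.05]],"turn":[0,0,0,0]}'
python3 -c "
from h import *
need(.617,-.131,.185,2.768)"
```

```text
clock: 4.88
tcp_pos: [0.6169, -0.1319, 0.2018]
orientation: [-0.001, 0.187, 0.982, 0.0]
wrist_force: [-1.3, 0.3, -0.3]
finger_gap: -0.0003
clock: 5.22
tcp_pos: [0.6175, -0.1321, 0.1993]
orientation: [0.0, 0.187, 0.982, -0.0]
wrist_force: [1.0, 0.3, 0.4]
finger_gap: 0.0001
clock: 5.55
tcp_pos: [0.6175, -0.1321, 0.1973]
orientation: [0.0, 0.187, 0.982, -0.0]
wrist_force: [0.4, 1.0, 0.7]
finger_gap: -0.0001
tcp [ 0.6175 -0.1321  0.1973] head 2.766 F [0.38 0.97 0.7 ] units [0.021 0.022 0.308] turn -0.002 q [-0.34  0.43  0.14  1.28 -0.    0.04] t 5.55
```

```bash
for i in 1; do python3 -m crank '{"travel":[[0,0,0.12],[0,0,0.24],[0,0,0.24],[0,0,0.24]],"turn":[0,0,0,0]}'
python3 -m crank '{"travel":[[0,0,0.05],[0,0,0.05],[0,0,0.05],[0,0,0.05]],"turn":[0,0,0,0]}'
python3 -m crank '{"travel":[[0,0,0.05],[0,0,0.05],[0,0,0.05],[0,0,0.05]],"turn":[0,0,0,0]}'
python3 -m crank '{"travel":[[0,0,0.05],[0,0,0.05],[0,0,0.05],[0,0,0.05]],"turn":[0,0,0,0]}'
python3 -m crank '{"travel":[[0,0,0.05],[0,0,0.05],[0,0,0.05],[0,0,0.05]],"turn":[0,0,0,0]}'; done | grep -E 'tcp|force'
```

```text
tcp_pos: [0.617, -0.132, 0.1869]
wrist_force: [0.3, 0.4, 0.1]
tcp_pos: [0.6175, -0.1321, 0.1858]
wrist_force: [0.1, 0.6, -0.7]
tcp_pos: [0.6177, -0.1322, 0.1841]
wrist_force: [0.0, -0.3, 3.2]
tcp_pos: [0.6176, -0.1322, 0.1818]
wrist_force: [0.6, -0.3, 3.0]
tcp_pos: [0.6175, -0.1322, 0.1797]
wrist_force: [0.3, -0.5, 3.6]
```

Contact is at z ≈ 0.185. Now I'll use 1 mm steps and stop as soon as the force rises.

```bash
cat > ok.py <<'E'
from h import *
import sys
s=get_state(); print(s["tcp_pos"].round(4),s["wrist_force"].round(2)); sys.exit(s["wrist_force"][2]>8.5)
E
python3 -m crank '{"travel":[[0,0,0.025],[0,0,0.025],[0,0,0.025]],"turn":[0,0,0]}' >/dev/null && python3 ok.py &&
python3 -m crank '{"travel":[[0,0,0.025],[0,0,0.025],[0,0,0.025]],"turn":[0,0,0]}' >/dev/null && python3 ok.py &&
python3 -m crank '{"travel":[[0,0,0.025],[0,0,0.025],[0,0,0.025]],"turn":[0,0,0]}' >/dev/null && python3 ok.py &&
python3 -m crank '{"travel":[[0,0,0.025],[0,0,0.025],[0,0,0.025]],"turn":[0,0,0]}' >/dev/null && python3 ok.py &&
python3 -m crank '{"travel":[[0,0,0.025],[0,0,0.025],[0,0,0.025]],"turn":[0,0,0]}' >/dev/null && python3 ok.py &&
python3 -m crank '{"travel":[[0,0,0.025],[0,0,0.025],[0,0,0.025]],"turn":[0,0,0]}' >/dev/null && python3 ok.py
```

```text
[ 0.6174 -0.1321  0.1787] [ 0.15 -0.03  3.31]False
```

```bash
sed -i 's/sys.exit(\(.*\))$/sys.exit(int(\1))/' ok.py
python3 -m crank '{"travel":[[0,0,0.025],[0,0,0.025],[0,0,0.025]],"turn":[0,0,0]}' >/dev/null && python3 ok.py &&
python3 -m crank '{"travel":[[0,0,0.025],[0,0,0.025],[0,0,0.025]],"turn":[0,0,0]}' >/dev/null && python3 ok.py &&
python3 -m crank '{"travel":[[0,0,0.025],[0,0,0.025],[0,0,0.025]],"turn":[0,0,0]}' >/dev/null && python3 ok.py &&
python3 -m crank '{"travel":[[0,0,0.025],[0,0,0.025],[0,0,0.025]],"turn":[0,0,0]}' >/dev/null && python3 ok.py &&
python3 -m crank '{"travel":[[0,0,0.025],[0,0,0.025],[0,0,0.025]],"turn":[0,0,0]}' >/dev/null && python3 ok.py &&
python3 -m crank '{"travel":[[0,0,0.025],[0,0,0.025],[0,0,0.025]],"turn":[0,0,0]}' >/dev/null && python3 ok.py
```

```text
[ 0.6175 -0.1322  0.1777] [0.46 0.35 3.36]
[ 0.6175 -0.1322  0.1769] [-1.36 -0.54  5.45]
[ 0.6175 -0.1322  0.1764] [-0.45  0.28  7.47]
[ 0.6174 -0.1321  0.1759] [-1.72  0.25  9.79]
```

The stop is felt at z ≈ 0.177, a press of about 8 mm, so the barb has cleared. I'll ease back about 1 mm and work out the arc.

```bash
python3 -m crank '{"travel":[[0,0,-0.02],[0,0,-0.02],[0,0,-0.02]],"turn":[0,0,0]}' >/dev/null; python3 ok.py; cat >>h.py <<'E'
H=np.array([.664,.064]); YAW=-.118
def arc(ths,r,off,z):
    s=get_state(); w=s["orientation"]; from scipy.spatial.transform import Rotation as Ro
    M=Ro.from_quat([w[1],w[2],w[3],w[0]]).as_matrix(); hd=np.arctan2(M[1,0],M[0,0])
    p=s["tcp_pos"]
    for th in ths:
        a=YAW-th; n=np.array([np.cos(a),np.sin(a)]); u=np.array([n[1],-n[0]])
        q=np.append(H+r*u+off*n,z); d=M.T@(q-p)/.04
        print(round(th,3),q.round(3),d.round(2),"turn",round((hd-(a+np.pi)+np.pi)%(2*np.pi)-np.pi,2))
E
python3 -c "
from h import *
arc([.25,.27,.3,.33,.36,.39,.42,.45],.2,.011,get_state()['tcp_pos'][2])
need(.6,-.1,.17)"
```

```text
[ 0.6175 -0.1321  0.1763] [-1.43 -0.31  7.11]
0.25 [ 0.602 -0.127  0.176] [ 0.4  -0.01 -0.  ] turn -0.01
0.27 [ 0.599 -0.125  0.176] [ 0.5  -0.01 -0.  ] turn 0.01
0.3 [ 0.593 -0.123  0.176] [ 0.65 -0.02 -0.  ] turn 0.04
0.33 [ 0.587 -0.121  0.176] [ 0.8  -0.02 -0.  ] turn 0.07
0.36 [ 0.582 -0.119  0.176] [ 0.95 -0.01 -0.  ] turn 0.1
0.39 [ 0.576 -0.116  0.176] [ 1.1 -0.  -0. ] turn 0.13
0.42 [ 0.571 -0.113  0.176] [ 1.25  0.01 -0.  ] turn 0.16
0.45 [ 0.566 -0.111  0.176] [ 1.4   0.03 -0.  ] turn 0.19
tcp [ 0.6175 -0.1321  0.1763] head 2.766 F [-1.43 -0.31  7.11] units [0.701 0.587 0.157] turn None q [-0.34  0.44  0.1   1.23 -0.    0.04] t 8.7167
```

```bash
python3 -m crank '{"travel":[[0.08,0,0],[0.16,0,0],[0.24,0,0],[0.32,0,0],[0.4,-0.01,0]],"turn":[0,0,0,0,0]}' >/dev/null && python3 ok.py &&
python3 -m crank '{"travel":[[0.06,0,0],[0.12,0,0],[0.18,0,0],[0.24,0,0],[0.24,0,0]],"turn":[0.01,0.02,0.03,0.04,0.04]}' >/dev/null && python3 ok.py
```

```text
[ 0.6035 -0.1275  0.1765] [ 1.91 -1.67  5.96]
[ 0.5939 -0.124   0.1764] [-0.42 -1.73  6.24]
```

```bash
python3 -m crank '{"travel":[[0.08,0,0],[0.16,0,0],[0.24,0,0],[0.32,0,0],[0.4,0.01,0]],"turn":[0.02,0.04,0.06,0.08,0.08]}' >/dev/null && python3 ok.py &&
python3 -m crank '{"travel":[[0.08,0,0],[0.16,0,0],[0.24,0,0],[0.32,0,0],[0.4,0.01,0]],"turn":[0.02,0.04,0.06,0.08,0.08]}' >/dev/null && python3 ok.py
python3 -m crank '{"travel":[[0.06,0,0],[0.12,0,0],[0.12,0,0]],"turn":[0.0,0.0,0]}' >/dev/null && python3 ok.py
python3 - <<'E'
from h import *
arc([.5],.2,.011,.176)
c=read_camera("scene")["image"][130:270,150:330,::-1]
cv2.imwrite("pics/n2.png",cv2.resize(c,None,fx=4,fy=4,interpolation=cv2.INTER_CUBIC))
E
```

```text
[ 0.5786 -0.1167  0.1754] [-0.44 -3.4   4.64]
[ 0.5648 -0.1081  0.1754] [-0.72 -2.82  4.6 ]
[ 0.5606 -0.1051  0.1755] [-1.59 -2.12  3.96]
0.5 [ 0.557 -0.105  0.176] [ 0.07 -0.05 -0.01] turn 0.04
```

View pics/n2.png

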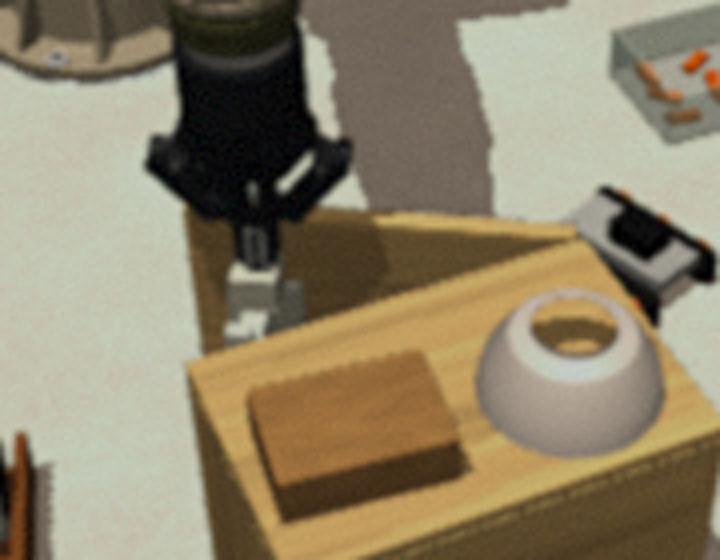

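The door is out past the catch, at about 0.48 rad. The hook is at (255,290) under the fingers, and its barb at (250,325) is free of the cupboard. I'll let the hook up, stay 10 mm behind the door's top edge, and push on.

```bash
python3 -m crank '{"travel":[[0,0,-0.08],[0,0,-0.16],[0,0,-0.26],[0,0,-0.38],[0,0,-0.38]],"turn":[0,0,0,0,0]}' >/dev/null; python3 ok.py
python3 -m crank '{"travel":[[0,0,0],[0,0,0]],"turn":[0,0]}' >/dev/null; python3 ok.py
python3 -c "
from h import *
arc([.48,.55,.62,.69,.76,.83],.2,.011,.19)"
```

```text
[ 0.5616 -0.1056  0.1914] [ 0.53 -0.45 -0.36]
[ 0.5611 -0.1056  0.1904] [1.08 0.11 0.08]
0.48 [ 0.56  -0.107  0.19 ] [-0.01 -0.05  0.01] turn 0.02
0.55 [ 0.549 -0.1    0.19 ] [ 0.34 -0.05  0.01] turn 0.09
0.62 [ 0.538 -0.091  0.19 ] [ 0.69 -0.02  0.01] turn 0.16
0.69 [ 0.527 -0.082  0.19 ] [1.03 0.03 0.01] turn 0.23
0.76 [ 0.517 -0.072  0.19 ] [1.38 0.1  0.01] turn 0.3
0.83 [ 0.508 -0.062  0.19 ] [1.71 0.2  0.01] turn 0.37
```

```bash
python3 -m crank '{"travel":[[0.17,-0.02,0],[0.34,-0.05,0],[0.52,-0.04,0],[0.69,-0.02,0],[0.86,0,0]],"turn":[0.05,0.09,0.12,0.16,0.19]}' >/dev/null; python3 ok.py &&
python3 -m crank '{"travel":[[0.18,0,0],[0.35,0.01,0],[0.52,0.03,0],[0.7,0.05,0],[0.87,0.08,0]],"turn":[0.035,0.07,0.105,0.14,0.175]}' >/dev/null; python3 ok.py &&
python3 -m crank '{"travel":[[0.18,0,0],[0.35,0.01,0],[0.52,0.03,0],[0.7,0.05,0],[0.87,0.08,0]],"turn":[0.035,0.07,0.105,0.14,0.175]}' >/dev/null; python3 ok.py 
python3 -c "
from h import *
arc([1.0,1.1,1.2,1.3,1.36],.2,.011,.19)"
```

```text
[ 0.5319 -0.0868  0.1902] [ 0.19 -0.64 -0.08]
[ 0.5089 -0.0604  0.1903] [ 0.62 -0.31 -0.1 ]
[ 0.491  -0.0303  0.1903] [ 0.14 -1.44 -0.12]
1.0 [ 0.489 -0.033  0.19 ] [-0.05 -0.08  0.01] turn 0.0
1.1 [ 0.48  -0.015  0.19 ] [ 0.45 -0.08  0.01] turn 0.1
1.2 [0.473 0.003 0.19 ] [ 0.95 -0.03  0.01] turn 0.2
1.3 [0.468 0.023 0.19 ] [1.44 0.06 0.01] turn 0.3
1.36 [0.466 0.035 0.19 ] [1.73 0.15 0.01] turn 0.36
```

```bash
python3 -m crank '{"travel":[[0.18,-0.02,0],[0.35,-0.04,0],[0.52,-0.04,0],[0.7,-0.04,0],[0.87,-0.03,0]],"turn":[0.035,0.07,0.105,0.14,0.175]}' >/dev/null; python3 ok.py &&
python3 -m crank '{"travel":[[0.18,0,0],[0.35,0.01,0],[0.5,0.03,0],[0.6,0.05,0],[0.6,0.05,0]],"turn":[0.035,0.07,0.1,0.12,0.12]}' >/dev/null; python3 ok.py 
python3 - <<'E'
from h import *
arc([1.3,1.33],.2,.011,.19)
a=read_camera("top")["image"][110:240,190:340,::-1];c=read_camera("scene")["image"][110:270,150:330,::-1]
cv2.imwrite("pics/n3.png",np.hstack([cv2.resize(a,(400,347),interpolation=cv2.INTER_CUBIC),cv2.resize(c,(390,347),interpolation=cv2.INTER_CUBIC)]))
E
```

```text
[4.750e-01 4.000e-04 1.905e-01] [ 0.53 -0.75 -0.07]
[0.4699 0.0245 0.1904] [-0.3   0.3  -0.16]
1.3 [0.468 0.023 0.19 ] [-0.04 -0.05  0.01] turn 0.01
1.33 [0.467 0.029 0.19 ] [ 0.11 -0.06  0.01] turn 0.04
```

View pics/n3.png

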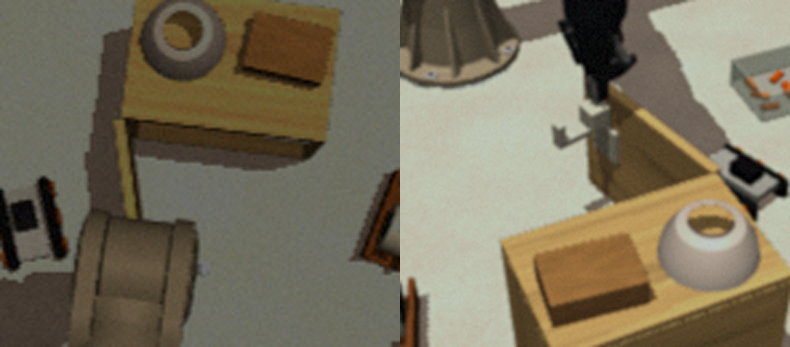

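The door stands at about 75°, its top edge running from (122,120) to (135,215) in the top crop. The hook is up and the bystanders are in place. I'll back off, lift clear and check.

```bash
python3 -m crank '{"travel":[[-0.1,0,0],[-0.2,0,0],[-0.2,0,-0.4],[-0.2,0,-1],[-0.2,0,-1.8]],"turn":[0,0,0,0,0]}' >/dev/null; python3 ok.py
python3 -m crank '{"travel":[[-0.5,0,-0.8],[-1,0,-1.6],[-1.7,0,-2],[-2.4,0,-2],[-3.2,0,-2]],"turn":[0,0,0,0,0]}' >/dev/null; python3 ok.py
python3 -m crank '{"travel":[[-0.9,0,0],[-1.8,0,0],[-1.8,0,0],[-1.8,0,0],[-1.8,0,0]],"turn":[0,0,0,0,0]}' >/dev/null; python3 ok.py
python3 - <<'E'
from h import *
a=read_camera("top")["image"][110:240,170:350,::-1];c=read_camera("scene")["image"][90:290,110:350,::-1]
cv2.imwrite("pics/n4.png",np.hstack([cv2.resize(a,(400,289),interpolation=cv2.INTER_CUBIC),cv2.resize(c,(347,289),interpolation=cv2.INTER_CUBIC)]))
E
```

```text
[0.4704 0.0154 0.2615] [0.56 0.32 0.13]
[ 0.4928 -0.1121  0.3446] [ 0.88  0.94 -1.02]
[ 0.5032 -0.1819  0.3424] [0.74 0.08 0.49]
```

View pics/n4.png

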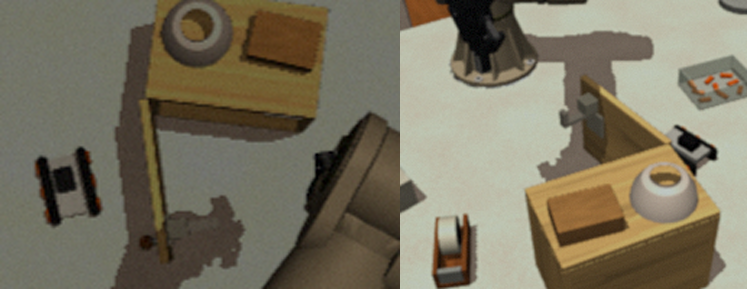

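The door's top edge runs from (147,100) to (167,260), which gives about 1.3 rad. The hook tab shows near the door's top at (588,103), and the robot is clear of everything.

```bash
python3 -c "
from h import *
s=get_state(); print(s['clock'],abs(s['qvel']).max(),s['wrist_force']); print(hand_in())"
```

```text
14.8 0.014862320326881517 [ 0.18794834  0.82893733 -0.54402212]
the job is handed in; nothing more can be done
None
```

I freed the hook, swung the door open to about 1.3 rad (75°), and handed the job in at 14.8 s with the arm clear. The hand-in gave no verdict.

- **Pressing the hook:** I pressed it about 8 to 9 mm, until I felt the rubber stop. The highest force I read was 9.8 N.
- **Drawing the door:** With the hook held down at 4 to 7 N, the door came past the catch with only 2 to 3.5 N sideways. I let the hook up at about 0.48 rad and pushed the door on from behind its top edge.
- **Last checks:** The final pictures showed the door open, the hook near the top of the door, and no bystander in the final views visibly moved. The carton, the glue and most of the parts box were outside those views, but the arm did not go near them after the approach. I judged the hook's height from the picture and from the force dropping to zero when I let it up; I did not measure it.
- **One disagreement:** At the start, the door angle came out as 0.23 rad from the door's corner, but the hook's position suggested about 0.25. The difference did not matter.

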